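Load the filling dial with one of each container

ROBOT

A 7-joint arm with a two-finger parallel gripper is mounted at the origin on the work surface. World frame = base frame: x ahead of the robot, y to its left, z up, the work surface at z = 0. Lengths are in m, angles in rad, forces in N, time in s.
With the tool pointing down it reaches from about 0.4 to 0.85 m from the base axis. Payload 10.4 kg.
Tool frame: the origin (TCP) lies at the very end of the fingers, on their centre line; the grasp point (between the pads) lies 19 mm behind it; z points along the fingers, y is the line along which they close (so a half turn about z gives the same grasp; the last joint's range is limited). The gripper opens to 85 mm and grips with 20 to 120 N. Pads are 22 mm wide; open, the fingers measure 114 mm over their backs; the gripper's body (76 mm by 85 mm) begins 54 mm behind the grasp point. The pads swing forward as they close: fully open they stand 13 mm farther back than shut.
Start: joints at [1.136, 0.332, -0.065, 1.46, 0.022, 1.35, -0.088], TCP at [0.25, -0.573, 0.231] pointing down, gripper open.
Joint ranges: [-2.6, 2.6], [-0.5, 2.12], [-1.47, 1.34], [0.16, 2.42], [-1.27, 4.41], [0.06, 2.06], [-2.6, 2.6]. Speed limits (rad/s): [2.22, 2.22, 2.79, 2.79, 3.14, 3.14, 3.14].

INTERFACE

Orientations are given as a unit quaternion [x, y, z, w].
In Python, from workcell import * gives the robot as it stands.
- The arm moves only by the tool step_arm, never from a script. Its argument "commands" is one flat list of numbers, 7 for each row, row after row: the finger opening in mm, from 0 to 85.4, then the shift along the world's x, y, z as a fraction of full scale, then the turn, a rotation vector about the world's x, y, z as a fraction of full scale. A call has exactly 10 rows; each row is the pose to reach, as a shift and turn from the pose commanded when the call began, turning the shorter way round; what a row does not reach only later rows make up. Full scale, the value 1, is 0.6 m for a shift and pi rad for a turn. A row lasts 1/8 s, in which the tool goes at most 62.5 mm and 10.7 degrees, less where a joint would pass 70% of its speed; a pose out of reach is approached as far as the arm can. A call with a number of a shift or a turn outside -1 to 1 is refused whole. A call with a gripper value outside its range is refused whole. The fingers move at their own pace and stop on an object; "squeeze" is the grip in N (left out, the last holds). Time passes only in rows, so rows that repeat a pose let the fingers close, or fill a call up. It gives the time, the measured TCP pose, the force, the opening and the grip force at its end, in the units of the state.
- get_obs(): the state, without advancing time (a new reading comes with each control period).
- camera(name): name is "side" or "top" or "wrist"; returns the picture (420x560x3 uint8, red, green, blue); there is no depth.
- camera_params(name): a dict with "mtx" (3x3 intrinsics, pixels), "extrinsics" (4x4, takes a point from world to camera coordinates); the wrist camera has in their place "tool_from_camera" (4x4, takes a point from camera to tool coordinates, whose origin is the TCP and whose axes are the flange's). Camera axes: x right, y down, z forward; pixel columns grow to the right and rows downward; lengths in m; the calibration is good to about 2 mm. The wrist camera is an equidistant fisheye: a pixel r from the principal point sees the ray r / f radians off the axis. A picture is of the moment at which its call begins: read the wrist's pose just before it. camera_params takes no time and is no camera call.
- hand_in(): hands the job in; it is judged then, once.
The state is a dict: "clock": time; "joint_pos": joint angles; "joint_velocities": joint speeds; "tau": joint torques, N m; "position": TCP position; "ee_rot": TCP orientation; "ft_force": force on the tool from outside, world axes, zero at the start; "torque": the same for the moment, N m; "grip_width": opening from 0.0 (shut) to 1.0 (fully open); "grasp_force": force on a finger pad.
Only numpy, scipy, OpenCV 4.12 (cv2) and the standard library are available. Lean on these libraries where they do the work, as an engineer would, in place of code of your own. Each camera call takes 0.05 s, during which the arm holds its last target. There are 200 camera calls.

TASK

The lotion is to be filled into one of each pack: load the dial of the filling machine by standing the round jar, the square bottle and the flat oblong bottle each in the nest whose opening has its shape and size, fully down on the dial plate. The slim bottle is too tippy to stand alone, so seat the empty grey holder puck in the smaller round nest first and then stand the slim bottle upright in the hole of the puck. Keep everything upright: knock nothing over, and leave the steel beaker where it is.

Things in the scene. Friction and masses are not known exactly. Their poses are not given: they have to be found in the camera images.
- jar: Squat white open jar, empty: round, 60 mm in diameter up to a height of 34 mm, then a neck 54 mm in diameter up to 46 mm; walls 4 mm, widest open mouth of all. Origin: centre of its underside, z up along its axis.
- square_bottle: White bottle with a square body 40 x 40 mm, 56 mm high, and a thin round neck 18 mm in diameter up to 76 mm in all. Origin: centre of its underside, z up along its axis. x and y are square to its sides.
- flask: White flat bottle: oblong body 60 mm long (x) and 30 mm thick (y) with round ends of 15 mm radius and flat parallel sides 30 mm long, 56 mm high, then a thin round neck 16 mm in diameter up to 76 mm in all. Origin: centre of its underside, z up along its axis.
- slim_bottle: Slim white round bottle, 25 mm in diameter up to a height of 66 mm, narrowing to a neck 14 mm in diameter up to 84 mm in all; its foot tapers over the lowest 4 mm to 20 mm in diameter. Easily toppled. Origin: centre of its underside, z up along its axis.
- puck: Holder puck: grey plastic cylinder 46 mm in diameter and 36 mm high with a round hole from the top, 32 mm in diameter and 30 mm deep (its floor is 6 mm above the underside); it stands hole up. Origin: centre of its underside, z up along its axis.
- nest_jar: Fixed on the dial: a grey plastic disc 92 mm in diameter and 10 mm high with an opening right through it, down to the white dial plate on which the item will stand. Opening: the larger of the two round ones, 72 mm in diameter. Below the mouth the walls are upright for 6 mm, then flare outwards by 3 mm a side at the top. Origin: centre of the opening at the level of the dial plate (about 45 mm above the table), z up.
- nest_square: Fixed on the dial: a grey plastic disc 92 mm in diameter and 10 mm high with an opening right through it, down to the white dial plate on which the item will stand. Opening: square, 52 x 52 mm, sides square to x and y. Below the mouth the walls are upright for 6 mm, then flare outwards by 3 mm a side at the top. Origin: centre of the opening at the level of the dial plate (about 45 mm above the table), z up.
- nest_flask: Fixed on the dial: a grey plastic disc 92 mm in diameter and 10 mm high with an opening right through it, down to the white dial plate on which the item will stand. Opening: oblong with round ends, 72 mm along x and 42 mm along y. Below the mouth the walls are upright for 6 mm, then flare outwards by 3 mm a side at the top. Origin: centre of the opening at the level of the dial plate (about 45 mm above the table), z up.
- nest_puck: Fixed on the dial: a grey plastic disc 92 mm in diameter and 10 mm high with an opening right through it, down to the white dial plate on which the item will stand. Opening: the smaller of the two round ones, 58 mm in diameter. Below the mouth the walls are upright for 6 mm, then flare outwards by 3 mm a side at the top. Origin: centre of the opening at the level of the dial plate (about 45 mm above the table), z up.
- beaker: Bystander: open stainless steel beaker, 70 mm in diameter and 70 mm high, on the table at the robot's right. Origin: centre of its underside, z up along its axis.
Not all that is in view belongs to the job. What is shaped like the flask but green or purple is not meant.

How it is judged:
On the way:
1. the puck, still empty, sits in its nest (horizontal distance between puck and nest_puck below 0.011 m and z of puck in the frame of nest_puck between -0.004 and 0.005 m and angle between puck's own z axis and vertical below 0.08 rad and horizontal distance between slim_bottle and puck above 0.03 m), for 0.2 s.
At the end, for the whole second after the job is handed in: Jar, square bottle, flat bottle and puck stand on the dial plate (within 5 mm) in their own nests (centres within 11 mm); the slim bottle stands on the floor of the puck's hole (within 5 mm, centre within 8 mm); all upright within 0.08 rad, released, at rest (horizontal distance between jar and nest_jar below 0.011 m and z of jar in the frame of nest_jar between -0.004 and 0.005 m and angle between each of jar, square_bottle, flask, puck, slim_bottle's own z axis and vertical below 0.08 rad and horizontal distance between square_bottle and nest_square below 0.011 m and z of square_bottle in the frame of nest_square between -0.004 and 0.005 m and horizontal distance between flask and nest_flask below 0.011 m and z of flask in the frame of nest_flask between -0.004 and 0.005 m and horizontal distance between puck and nest_puck below 0.011 m and z of puck in the frame of nest_puck between -0.004 and 0.005 m and horizontal distance between slim_bottle and puck below 0.008 m and z of slim_bottle in the frame of puck between 0.002 and 0.011 m and linear speed of each of jar, square_bottle, flask, puck, slim_bottle below 0.02 m/s); the robot touches nothing.
It fails at once if a container or the puck is knocked over (tilted more than 0.6 rad) (angle between any of jar, square_bottle, flask, puck, slim_bottle's own z axis and vertical above 0.6 rad).
It fails at once if the beaker is knocked over or pushed more than 25 mm (angle between beaker's own z axis and vertical above 0.4 rad or distance of beaker from where it was at the start of the episode above 0.025 m).
It also fails if it takes over 118 s, if anything falls off the work surface, if the arm or the gripper's body presses on something with over 40 N, if the wrist force passes 120 N, or if a joint passes its speed limit or range.

## Working session

There is one attempt and no reset: what is moved stays moved. The work goes in short steps, Python scripts to look and compute and a tool call to move; the robot and the scene stay as the last step left them, time stands still between calls to the robot, and variables do not carry over. Pictures are saved under pics/ and viewed, at most 14 in all, crops included, and the job is handed in when it is done.

Besides the shell and the picture viewer there is one more tool, called after "Request:" as name(argument=value, ...) on one line, values as JSON. step_arm: Moves the arm, as the interface text tells. Its arguments: {"type":"object","properties":{"commands":{"type":"array","items":{"type":"number"}},"squeeze":{"type":"number"}},"required":["commands"]}

```bash
mkdir -p pics; ls; python3 - <<'E'
from workcell import *
import cv2,numpy as np
for n in("top","side"):
    cv2.imwrite(f"pics/{n}0.png",cv2.resize(camera(n)[:,:,::-1],(800,600),interpolation=cv2.INTER_CUBIC))
    p=camera_params(n);print(n,p["mtx"],np.round(p["extrinsics"],4))
print(camera_params("wrist"))
o=get_obs();print(o)
E
```

```text
pics
top [[418.34371515   0.         271.81194696]
 [  0.         418.34371515 216.89136196]
 [  0.           0.           1.        ]] [[-0.0076 -1.     -0.0057  0.0159]
 [-0.9922  0.0083 -0.1248  0.4692]
 [ 0.1248  0.0047 -0.9922  1.0576]
 [ 0.      0.      0.      1.    ]]
side [[387.988357     0.         284.13132468]
 [  0.         387.988357   203.97570521]
 [  0.           0.           1.        ]] [[-0.7784 -0.6274  0.0214  0.3558]
 [-0.4376  0.518  -0.735   0.2588]
 [ 0.45   -0.5815 -0.6777  0.9037]
 [ 0.      0.      0.      1.    ]]
{'mtx': array([[325.1922621 ,   0.        , 282.5698996 ],
       [  0.        , 325.1922621 , 206.96356832],
       [  0.        ,   0.        ,   1.        ]]), 'tool_from_camera': array([[ 1.66814096e-04, -9.65360940e-01, -2.60918049e-01,
         6.63537735e-02],
       [ 9.99999897e-01,  2.71245331e-04, -3.64235318e-04,
         5.16451932e-04],
       [ 4.22391352e-04, -2.60917961e-01,  9.65360885e-01,
        -1.43914810e-01],
       [ 0.00000000e+00,  0.00000000e+00,  0.00000000e+00,
         1.00000000e+00]])}
{'clock': 0.1, 'joint_pos': array([ 1.13637237,  0.3328306 , -0.06467872,  1.46083258,  0.02160315,
        1.34991561, -0.08852425]), 'joint_velocities': array([-0.00139891, -0.00349501, -0.00068434, -0.00281689, -0.00152664,
       -0.0001753 ,  0.00166522]), 'tau': array([ 2.59535700e-03, -6.26753640e+01,  4.96965798e-02, -3.92428172e+01,
        1.62715476e-02,  7.04951628e-03, -7.23620587e-06]), 'position': array([ 0.25002822, -0.57244882,  0.23059357]), 'ee_rot': array([ 9.78877278e-01,  2.04447691e-01, -1.64890502e-04, -6.23971691e-04]), 'ft_force': array([-0.47760945,  0.56516396,  0.22290838]), 'torque': array([ 0.01588546, -0.08495092,  0.03151215]), 'grasp_force': 0.0, 'grip_width': 0.997488471197341}
```

View pics/top0.png

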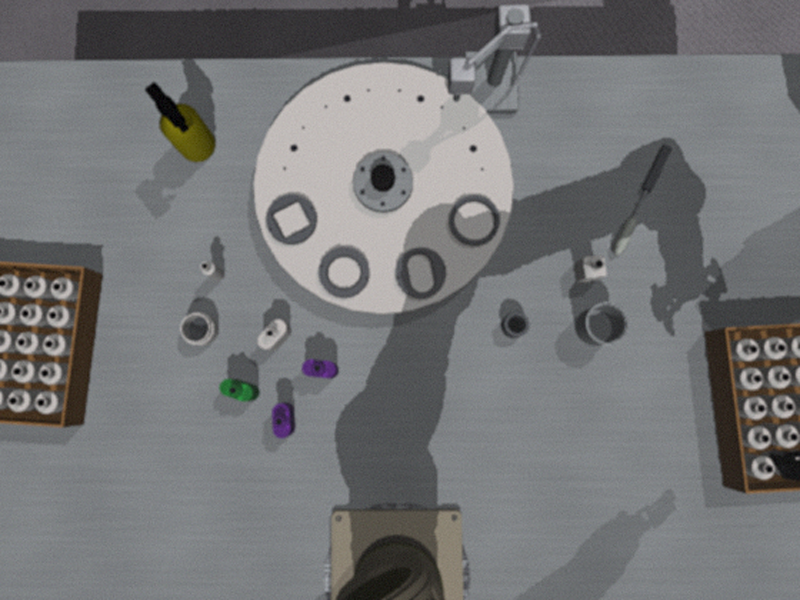

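View pics/side0.png

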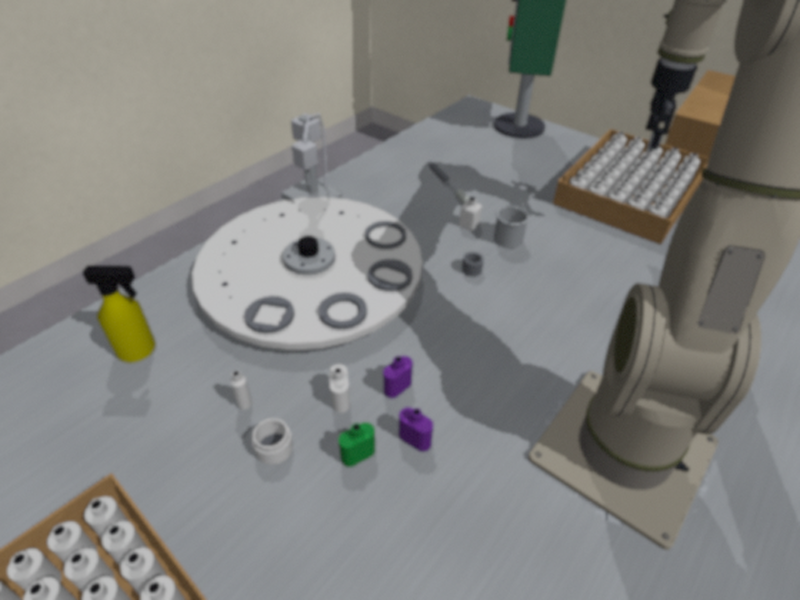

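The top view shows, in 800x600 pixels:
- Jar at (198,328).
- Slim bottle at (208,268).
- Square bottle at (595,267), beside the spatula.
- Puck at (514,325), with the beaker at (605,324).
- Square nest at (291,219) and oblong nest at (420,272).
- Two round nests: (473,220), which has the wider opening and so should be nest_jar, and (344,271), which should be nest_puck.
- Flask-shaped candidates: white (272,334), green (238,390), purple (320,368) and purple (283,420). Only the white one fits.

I'll check these in enlarged crops.

```bash
python3 - <<'E'
from workcell import *
import cv2,numpy as np
im=np.mean([camera("top") for _ in range(4)],axis=0).astype(np.uint8)[:,:,::-1]
im=cv2.convertScaleAbs(im,alpha=1.3)
cv2.imwrite("pics/a.png",cv2.resize(im[125:255,115:275],(800,650)[:2] if 0 else (738,600),interpolation=cv2.INTER_CUBIC))
cv2.imwrite("pics/b.png",cv2.resize(im[125:255,275:445],(784,600),interpolation=cv2.INTER_CUBIC))
E
```

```text
(no output)
```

View pics/a.png

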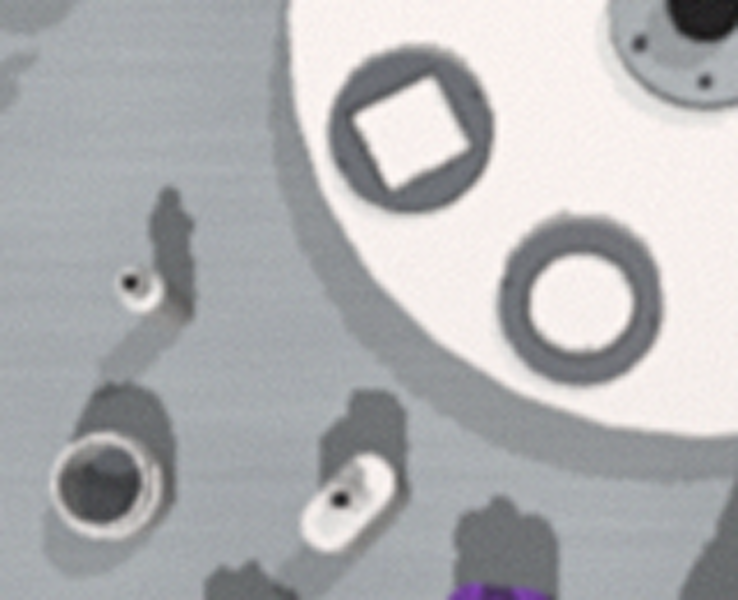

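View pics/b.png

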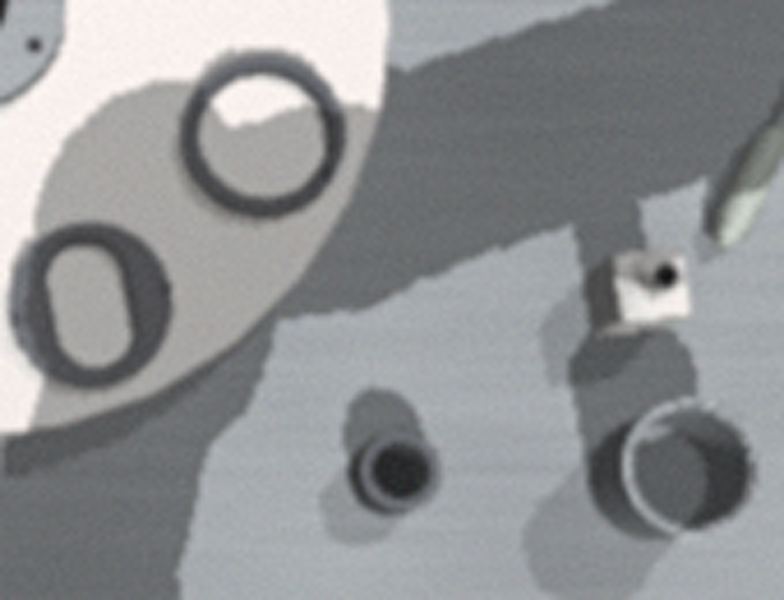

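The crops confirm the choice: the white oblong is the flask. The round opening at b(263,133) is clearly wider (nest_jar) than the one at a(581,300) (nest_puck).

```bash
cat > h.py <<'E'
from workcell import *
import cv2,numpy as np
from scipy.spatial.transform import Rotation as R
T=camera_params("top")
def top(u,v,z):
    K,E=T["mtx"],T["extrinsics"];d=E[:3,:3].T@np.linalg.inv(K)@[u,v,1];c=-E[:3,:3].T@E[:3,3]
    return c+d*(z-c[2])/d[2]
W=camera_params("wrist")
def wrist(u,v,z,o):
    K,M=W["mtx"],W["tool_from_camera"]
    x,y=(u-K[0,2])/K[0,0],(v-K[1,2])/K[1,1];r=np.hypot(x,y)+1e-9
    d=np.array([x/r*np.sin(r),y/r*np.sin(r),np.cos(r)])
    Q=R.from_quat(o["ee_rot"]).as_matrix();d=Q@M[:3,:3]@d;c=Q@M[:3,3]+o["position"]
    return c+d*(z-c[2])/d[2]
def snap(name):
    o=get_obs();im=camera("wrist");cv2.imwrite(f"pics/{name}.png",cv2.resize(im[:,:,::-1],(800,600),interpolation=cv2.INTER_CUBIC));return o
def yaw(o=None):
    o=o or get_obs();Q=R.from_quat(o["ee_rot"]).as_matrix();return np.degrees(np.arctan2(Q[1,1],Q[0,1]))  # direction of tool y
E
python3 - <<'E'
from h import *
s=738/160;k=784/170;sy=600/130
A=lambda u,v,z:top(115+u/s,125+v/sy,z)
B=lambda u,v,z:top(275+u/k,125+v/sy,z)
for n,p in dict(sqnest=A(412,129,.055),sqn_t=A(432,74,.055),sqn_r=A(470,148,.055),sqn_b=A(393,190,.055),sqn_l=A(352,115,.055),puckn=A(581,300,.055),jarn=B(263,133,.055),flaskn=B(92,306,.055),fl1=B(78,262,.05),fl2=B(104,350,.05),jar=A(104,486,.046),slim=A(130,283,.084),flaskneck=A(341,498,.076),flaskbody=A(349,502,.056),fb1=A(325,530,.056),fb2=A(375,470,.056),sqtop=B(652,289,.056),sq1=B(614,257,.056),sq2=B(684,255,.056),sq3=B(690,318,.056),sq4=B(622,325,.056),sqneck=B(665,274,.076),puck=B(400,470,.036),beaker=B(690,470,.07)).items():print(n,np.round(p,4),round(float(np.hypot(p[0],p[1])),3))
print(yaw())
E
```

```text
sqnest [0.6344 0.1855 0.055 ] 0.661
sqn_t [0.6661 0.1746 0.055 ] 0.689
sqn_r [0.6232 0.1528 0.055 ] 0.642
sqn_b [0.5995 0.1957 0.055 ] 0.631
sqn_l [0.6428 0.2194 0.055 ] 0.679
puckn [0.5361 0.0905 0.055 ] 0.544
jarn [ 0.6291 -0.1448  0.055 ] 0.646
flaskn [ 0.5316 -0.0476  0.055 ] 0.534
fl1 [ 0.5575 -0.0404  0.05  ] 0.559
fl2 [ 0.5077 -0.0541  0.05  ] 0.511
jar [0.4356 0.3551 0.046 ] 0.562
slim [0.542  0.3322 0.084 ] 0.636
flaskneck [0.4252 0.2176 0.076 ] 0.478
flaskbody [0.4248 0.2172 0.056 ] 0.477
fb1 [0.4096 0.2301 0.056 ] 0.47
fb2 [0.4423 0.2032 0.056 ] 0.487
sqtop [ 0.5382 -0.3574  0.056 ] 0.646
sq1 [ 0.5564 -0.3373  0.056 ] 0.651
sq2 [ 0.5572 -0.3761  0.056 ] 0.672
sq3 [ 0.5218 -0.3775  0.056 ] 0.644
sq4 [ 0.5182 -0.3398  0.056 ] 0.62
sqneck [ 0.5426 -0.3579  0.076 ] 0.65
puck [ 0.4408 -0.2189  0.036 ] 0.492
beaker [ 0.4362 -0.368   0.07  ] 0.571
-66.40352039631973
```

Request:
step_arm(commands=[85,0.318,0.59,-0.1333,0,0,0,85,0.318,0.59,-0.1333,0,0,0,85,0.318,0.59,-0.1333,0,0,0,85,0.318,0.59,-0.1333,0,0,0,85,0.318,0.59,-0.1333,0,0,0,85,0.318,0.59,-0.1333,0,0,0,85,0.318,0.59,-0.1333,0,0,0,85,0.318,0.59,-0.1333,0,0,0,85,0.318,0.59,-0.1333,0,0,0,85,0.318,0.59,-0.1333,0,0,0], squeeze=30)

```text
clock: 1.55
position: [0.4405, -0.2201, 0.1516]
ee_rot: [0.979, 0.203, 0.0, 0.0]
ft_force: [0.0, -0.4, -0.8]
grip_width: 0.994
grasp_force: 0.0
```

```bash
python3 - <<'E'
from h import *
o=snap("w1");print(o["position"],yaw(o),o["clock"],o["grip_width"])
E
```

```text
[ 0.44051771 -0.22010111  0.15156414] -66.53099310502601 1.55 0.9944157659453219
```

View pics/w1.png

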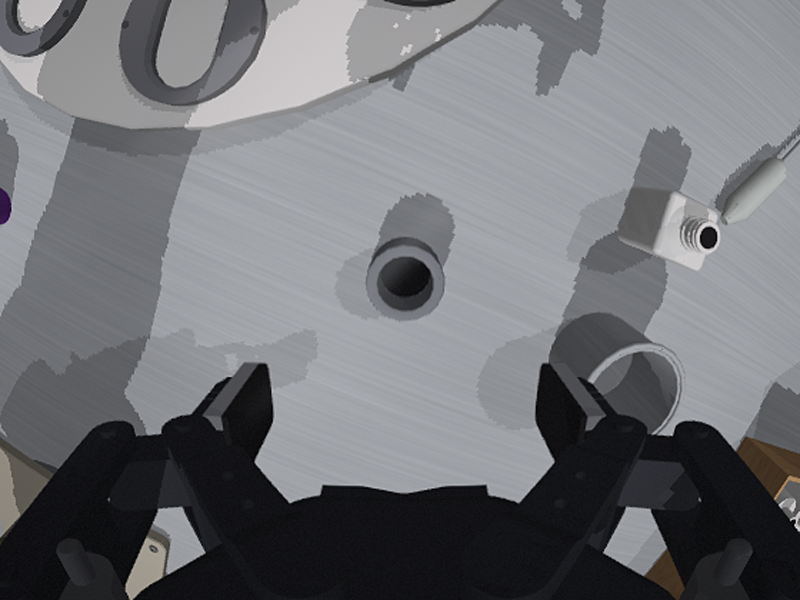

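The wrist view shows the puck centred at (405,281), with the beaker at (640,390) clear of the fingers. The square bottle's mouth is at (708,238).

```bash
python3 - <<'E'
from h import *
o=get_obs()
for n,u,v,z in(("puck",405,281,.036),("sqneck",708,238,.076),("beaker",636,387,.07),("flasknest",194,50,.055)):print(n,wrist(u*.7,v*.7,z,o))
E
```

```text
puck [ 0.4455629 -0.2191195  0.036    ]
sqneck [ 0.54498576 -0.35942208  0.076     ]
beaker [ 0.44913034 -0.36677103  0.07      ]
flasknest [ 0.52425521 -0.0585744   0.055     ]
```

Request:
step_arm(commands=[85,0.0067,0,-0.09,0,0,0,85,0.0067,0,-0.17,0,0,0,85,0.0067,0,-0.21,0,0,0,85,0.0067,0,-0.23,0,0,0,85,0.0067,0,-0.23,0,0,0,30,0.0067,0,-0.23,0,0,0,30,0.0067,0,-0.23,0,0,0,30,0.0067,0,-0.23,0,0,0,30,0.0067,0,-0.23,0,0,0,30,0.0067,0,-0.23,0,0,0], squeeze=30)

```text
clock: 2.85
position: [0.4456, -0.2191, 0.0144]
ee_rot: [0.979, 0.204, 0.001, 0.001]
ft_force: [-1.4, 1.0, 6.0]
grip_width: 0.518
grasp_force: 30.6
```

Request:
step_arm(commands=[30,0,0,0.08,0,0,0,30,0,0,0.16,0,0,0,30,0.03,0.1,0.2,0,0,0,30,0.06,0.2,0.2,0,0,0,30,0.09,0.3,0.2,0,0,0,30,0.12,0.4,0.2,0,0,0,30,0.14,0.47,0.2,0,0,0,30,0.15,0.505,0.2,0,0,0,30,0.152,0.516,0.2,0,0,0,30,0.152,0.516,0.2,0,0,0])

```text
clock: 4.1
position: [0.5361, 0.0902, 0.1334]
ee_rot: [0.979, 0.204, -0.0, 0.0]
ft_force: [-1.4, -0.6, -0.7]
grip_width: 0.517
grasp_force: 31.7
```

```bash
python3 - <<'E'
from h import *
o=snap("w2");print(o["position"],yaw(o),o["clock"],o["grip_width"])
np.save("o2.npy",[o],allow_pickle=True)
E
```

```text
[0.5360774  0.09018749 0.13338394] -66.42041269179413 4.1 0.5172475726899024
```

View pics/w2.png

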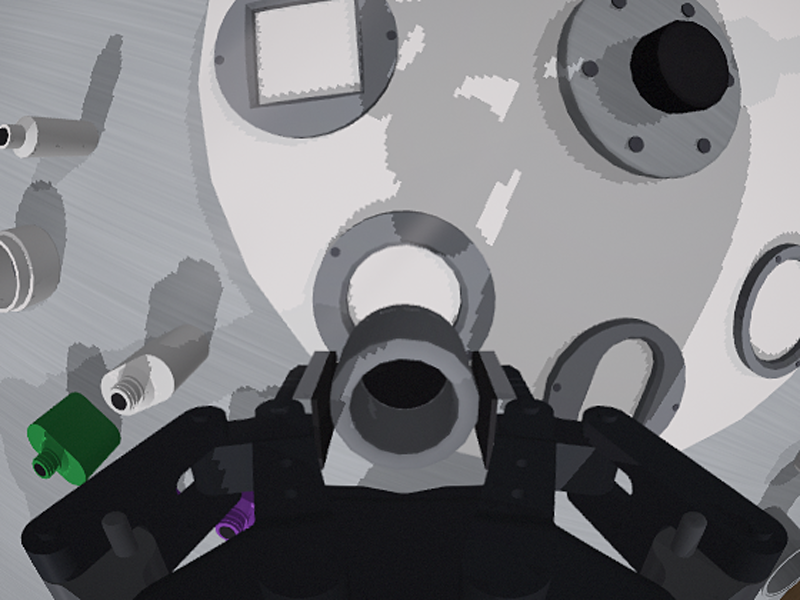

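The puck is held, with its rim centred at (403,407). Its nest disc spans x 313–496, which puts its centre at about (404.5,297).

```bash
python3 - <<'E'
from h import *
o=get_obs()
w=lambda u,v,z:np.round(wrist(u*.7,v*.7,z,o),4)
print("nest L,R,T,c",w(313,297,.055),w(496,297,.055),w(404,210,.055),w(404.5,297,.055))
l,r,t=w(313,297,.055),w(496,297,.055),w(404,210,.055);print(np.linalg.norm(l-r),np.linalg.norm(t-w(404.5,297,.055)))
print("puck",w(403,407,.155))
print("sqnest base",[w(*p,.055) for p in((246,10),(362,-2),(363,95),(247,106))])
print("slim",w(5,136,.084),"flask",w(124,400,.076),"jarnest?",w(800,308,.055))
E
```

```text
nest L,R,T,c [0.5232 0.1331 0.055 ] [0.5599 0.0488 0.055 ] [0.5809 0.1083 0.055 ] [0.5415 0.0909 0.055 ]
0.09194226449245198 0.04307110400256765
puck [0.5353 0.0889 0.155 ]
sqnest base [array([0.6456, 0.2222, 0.055 ]), array([0.67  , 0.1692, 0.055 ]), array([0.6242, 0.1483, 0.055 ]), array([0.5994, 0.2   , 0.055 ])]
slim [0.5451 0.3299 0.084 ] flask [0.4287 0.2138 0.076 ] jarnest? [ 0.6405 -0.1562  0.055 ]
```

Request:
step_arm(commands=[30,0.004,0,-0.05,0,0,0,30,0.004,0,-0.09,0,0,0,30,0.004,0,-0.11,0,0,0,30,0.004,0,-0.121,0,0,0,30,0.004,0,-0.121,0,0,0,58,0.004,0,-0.121,0,0,0,66,0.004,0,-0.121,0,0,0,70,0.004,0,-0.121,0,0,0,70,0.004,0,-0.09,0,0,0,70,0.004,0,0,0,0,0])

```text
clock: 5.4
position: [0.5371, 0.0905, 0.1332]
ee_rot: [0.979, 0.205, -0.002, -0.0]
ft_force: [2.0, 0.9, 1.1]
grip_width: 0.819
grasp_force: 0.0
```

```bash
python3 - <<'E'
from h import *
o=snap("w3");print(o["position"],yaw(o),o["clock"],o["grip_width"])
E
```

```text
[0.5371038  0.09054366 0.13320452] -66.39021591173213 5.4 0.819497267501439
```

View pics/w3.png

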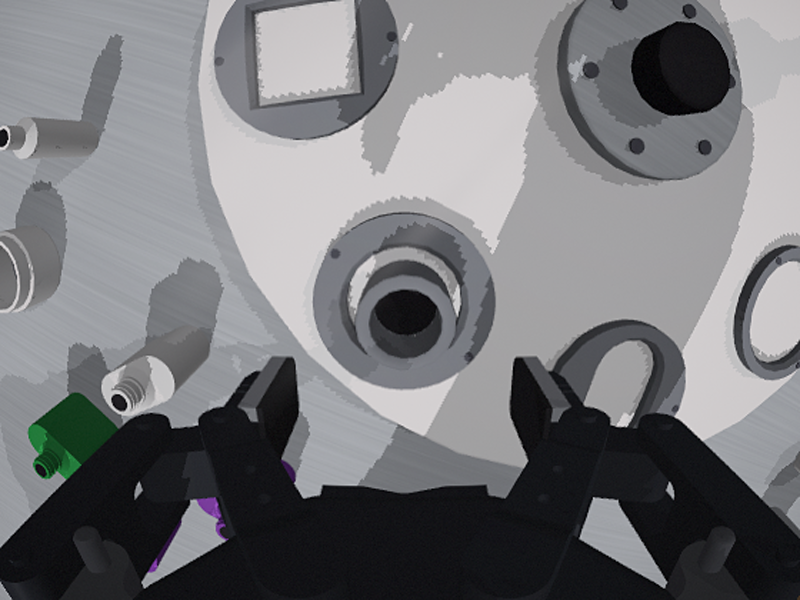

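Request:
step_arm(commands=[66,0.0043,-0.7477,0.067,0,0,-0.1144,66,0.0043,-0.7477,0.067,0,0,-0.1144,66,0.0043,-0.7477,0.067,0,0,-0.1144,66,0.0043,-0.7477,0.067,0,0,-0.1144,66,0.0043,-0.7477,0.067,0,0,-0.1144,66,0.0043,-0.7477,0.067,0,0,-0.1144,66,0.0043,-0.7477,0.067,0,0,-0.1144,66,0.0043,-0.7477,0.067,0,0,-0.1144,66,0.0043,-0.7477,0.067,0,0,-0.1144,66,0.0043,-0.7477,0.067,0,0,-0.1144])

```text
clock: 6.7
position: [0.542, -0.3555, 0.174]
ee_rot: [1.0, 0.028, 0.0, -0.0]
ft_force: [-0.2, 0.4, 0.4]
grip_width: 0.772
grasp_force: 0.0
```

```bash
python3 - <<'E'
from h import *
o=snap("w4");print(o["position"],yaw(o),o["clock"],o["grip_width"])
q=dict(o);q["position"]=np.array([0.5371,.0905,.1332]);a=np.radians(-66.39)
q["ee_rot"]=np.load("o2.npy",allow_pickle=True)[0]["ee_rot"]
w=lambda u,v,z:np.round(wrist(u*.7,v*.7,z,q),4)
print("nestpuck",w(402,305,.055),"puck",w(406,308,.081))
for n,L in(("sq",((246,10),(355,-2),(363,95),(247,106))),):print([w(*p,.055) for p in L])
E
```

```text
[ 0.54201986 -0.35553614  0.17401002] -86.84512567719447 6.7 0.7717960819691372
nestpuck [0.5383 0.0916 0.055 ] puck [0.5448 0.0924 0.081 ]
[array([0.6465, 0.2235, 0.055 ]), array([0.6698, 0.1737, 0.055 ]), array([0.6252, 0.1496, 0.055 ]), array([0.6004, 0.2012, 0.055 ])]
```

View pics/w4.png

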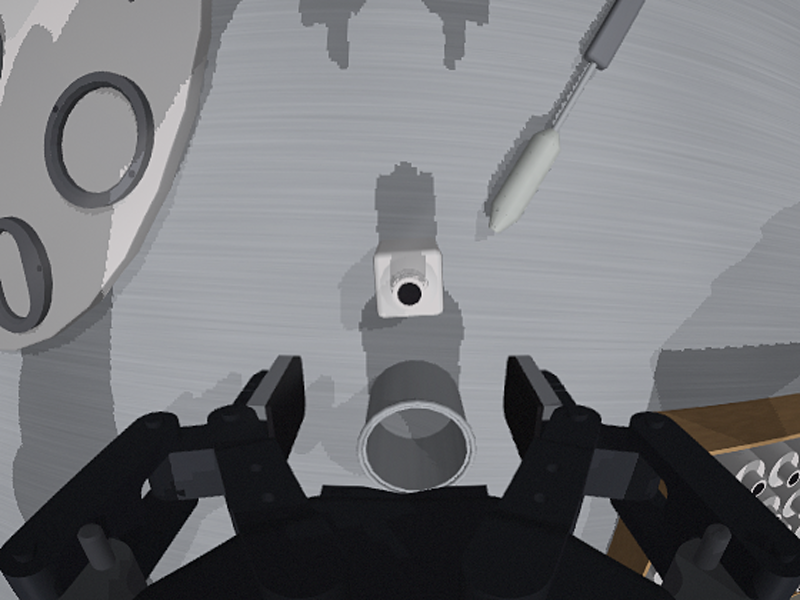

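The square bottle's mouth is at (409,293) and its top face corners run from (374,252) to (442,315), nearly square to the tool. The beaker is at (416,445) and the spatula at (520,180); both are clear.

```bash
python3 - <<'E'
from h import *
o=get_obs()
w=lambda u,v,z:np.round(wrist(u*.7,v*.7,z,o),4)
print("neck",w(409,293,.076),"beaker",w(416,445,.07),"jarnest",w(99,139,.055))
c=[w(*p,.056) for p in((374,252),(440,250),(442,315),(379,318))];print(c,np.mean(c,0),yaw(o),o["position"])
E
```

```text
neck [ 0.5448 -0.3584  0.076 ] beaker [ 0.4448 -0.3689  0.07  ] jarnest [ 0.6318 -0.1525  0.055 ]
[array([ 0.5627, -0.3376,  0.056 ]), array([ 0.566 , -0.3752,  0.056 ]), array([ 0.5272, -0.3793,  0.056 ]), array([ 0.5233, -0.3421,  0.056 ])] [ 0.5448  -0.35855  0.056  ] -86.83121274469563 [ 0.5420174  -0.35553533  0.17398055]
```

Request:
step_arm(commands=[66,0.0042,-0.005,-0.08,0,0,0.014,66,0.0042,-0.005,-0.15,0,0,0.014,66,0.0042,-0.005,-0.21,0,0,0.014,66,0.0042,-0.005,-0.24,0,0,0.014,66,0.0042,-0.005,-0.253,0,0,0.014,66,0.0042,-0.005,-0.253,0,0,0.014,25,0.0042,-0.005,-0.253,0,0,0.014,25,0.0042,-0.005,-0.253,0,0,0.014,25,0.0042,-0.005,-0.253,0,0,0.014,25,0.0042,-0.005,-0.253,0,0,0.014])

```text
clock: 8.0
position: [0.5446, -0.3611, 0.0232]
ee_rot: [0.999, 0.048, 0.001, 0.001]
ft_force: [-0.3, 0.4, 6.4]
grip_width: 0.467
grasp_force: 31.7
```

Request:
step_arm(commands=[25,0,0,0.1,0,0,0,25,0,0,0.2,0,0,0,25,0.02,0.1,0.2167,0,0,0.03,25,0.035,0.2,0.2167,0,0,0.06,25,0.05,0.3,0.2167,0,0,0.09,25,0.066,0.4,0.2167,0,0,0.1194,25,0.083,0.5,0.2167,0,0,0.1194,25,0.1,0.6,0.2167,0,0,0.1194,25,0.117,0.7,0.2167,0,0,0.1194,25,0.133,0.8,0.2167,0,0,0.1194])

```text
clock: 9.25
position: [0.6237, 0.1208, 0.1521]
ee_rot: [0.972, 0.233, 0.0, 0.0]
ft_force: [1.2, 0.2, -0.4]
grip_width: 0.461
grasp_force: 31.0
```

Request:
step_arm(commands=[25,0.0107,0.06,0,0,0,0,25,0.0193,0.09,0,0,0,0,25,0.0193,0.107,0,0,0,0,25,0.0193,0.1134,0,0,0,0,25,0.0193,0.1134,0,0,0,0,25,0.0193,0.1134,0,0,0,0,25,0.0193,0.1134,0,0,0,0,25,0.0193,0.1134,0,0,0,0,25,0.0193,0.1134,0,0,0,0,25,0.0193,0.1134,0,0,0,0])

```text
clock: 10.5
position: [0.6351, 0.1873, 0.1518]
ee_rot: [0.972, 0.234, 0.0, 0.0]
ft_force: [0.3, -0.4, -1.3]
grip_width: 0.465
grasp_force: 31.0
```

```bash
python3 - <<'E'
from h import *
o=snap("w5");print(o["position"],yaw(o),o["clock"],o["grip_width"])
E
```

```text
[0.63509504 0.18726289 0.15179268] -62.98452010389773 10.5 0.46450743640098946
```

View pics/w5.png

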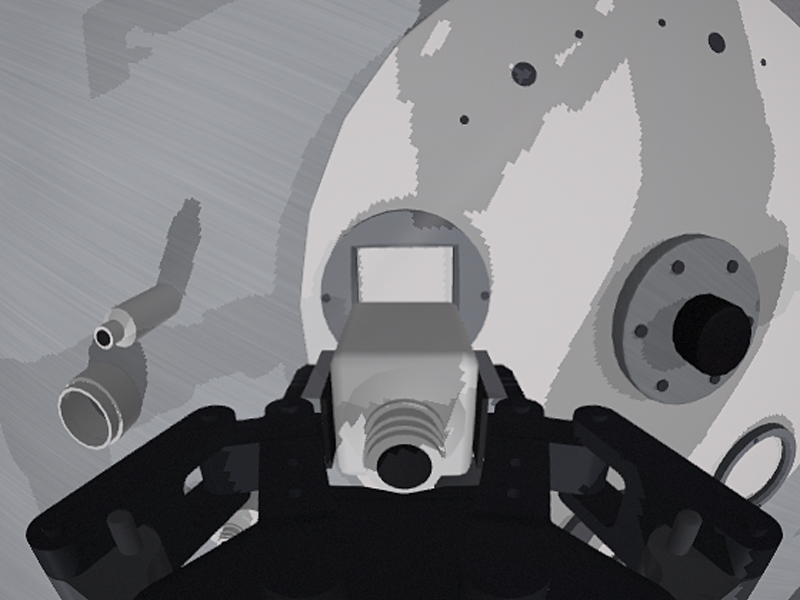

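The bottle is held and square to the opening. The nest's screws are at (326,298) and (486,296), so its centre is at (406,297). The slim bottle's mouth is at (103,337) and the jar's rim at (88,418).

```bash
python3 - <<'E'
from h import *
o=get_obs()
w=lambda u,v,z:np.round(wrist(u*.7,v*.7,z,o),4)
print("nest",w(406,297,.055),"neck",w(404,467,.1518-.0232+.076),"slim",w(103,337,.084),"jar",w(88,418,.046),"L,T",w(321,297,.055),w(492,297,.055),w(406,209,.055))
E
```

```text
nest [0.6363 0.186  0.055 ] neck [0.6349 0.1866 0.2046] slim [0.5439 0.3324 0.084 ] jar [0.4427 0.3535 0.046 ] L,T [0.6154 0.2271 0.055 ] [0.6576 0.1444 0.055 ] [0.6783 0.2075 0.055 ]
```

Request:
step_arm(commands=[25,0.0015,-0.0015,-0.06,0,0,0,25,0.0015,-0.0015,-0.1,0,0,0,25,0.0015,-0.0015,-0.128,0,0,0,25,0.0015,-0.0015,-0.137,0,0,0,25,0.0015,-0.0015,-0.137,0,0,0,50,0.0015,-0.0015,-0.137,0,0,0,60,0.0015,-0.0015,-0.137,0,0,0,62,0.0015,-0.0015,-0.137,0,0,0,62,0.0015,-0.0015,-0.08,0,0,0,62,0.0015,-0.0015,0.02,0,0,0])

```text
clock: 11.8
position: [0.6347, 0.1857, 0.1628]
ee_rot: [0.972, 0.234, -0.002, 0.0]
ft_force: [1.3, -0.3, 0.3]
grip_width: 0.724
grasp_force: 0.0
```

Request:
step_arm(commands=[85,-0.05,0.04,0.05,0,0,0,85,-0.15,0.12,0.05,0,0,0,85,-0.3267,0.28,0.02,0,0,0,85,-0.3267,0.28,0.02,0,0,0,85,-0.3267,0.28,0.02,0,0,0,85,-0.3267,0.28,0.02,0,0,0,85,-0.3267,0.28,0.02,0,0,0,85,-0.3267,0.28,0.02,0,0,0,85,-0.3267,0.28,0.02,0,0,0,85,-0.3267,0.28,0.02,0,0,0])

```text
clock: 13.05
position: [0.4403, 0.3541, 0.1758]
ee_rot: [0.972, 0.233, 0.0, 0.0]
ft_force: [-0.1, 0.2, 0.4]
grip_width: 0.994
grasp_force: 0.0
```

```bash
python3 - <<'E'
from h import *
o=snap("w6");print(o["position"],yaw(o),o["clock"],o["grip_width"])
E
```

```text
[0.44031743 0.35405049 0.17576663] -63.0291161183289 13.05 0.9943772619585688
```

View pics/w6.png

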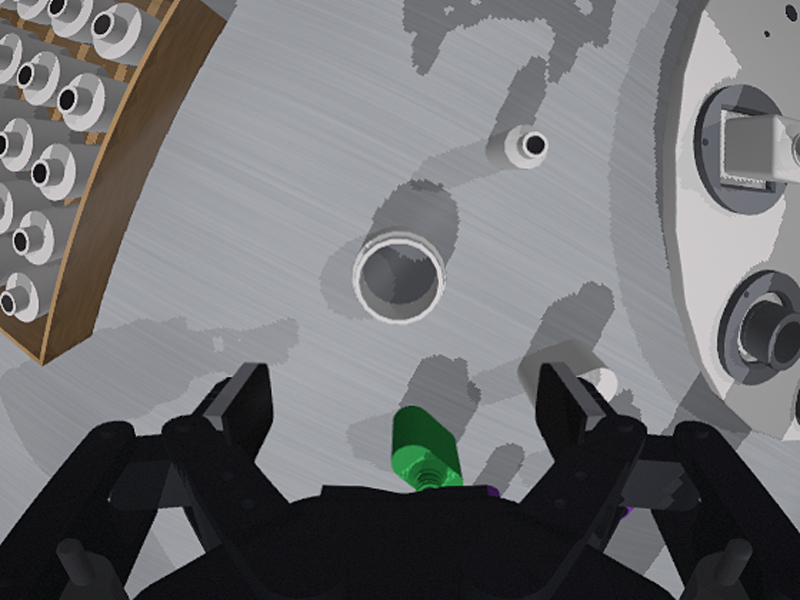

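The jar's rim is centred at (400,279). The green decoy at (430,450) sits behind the gripper, so I'm checking its clearance. The square bottle stands in its nest at the right.

```bash
python3 - <<'E'
from h import *
o=get_obs()
w=lambda u,v,z:np.round(wrist(u*.7,v*.7,z,o),4)
print("jar",w(400,279,.046),"slim",w(535,145,.084),"green",top(238*.7,390*.7,.06),"flask",w(602,378,.076),"jarnest top",top(275+263/4.61,125+133/4.615,.055))
E
```

```text
jar [0.4419 0.357  0.046 ] slim [0.5446 0.3312 0.084 ] green [0.32708358 0.27469683 0.06      ] flask [0.4495 0.2209 0.076 ] jarnest top [ 0.62906909 -0.14481315  0.055     ]
```

Request:
step_arm(commands=[85,0.0025,0.005,-0.09,0,0,0,85,0.0025,0.005,-0.18,0,0,0,85,0.0025,0.005,-0.24,0,0,0,85,0.0025,0.005,-0.265,0,0,0,85,0.0025,0.005,-0.272,0,0,0,85,0.0025,0.005,-0.272,0,0,0,45,0.0025,0.005,-0.272,0,0,0,45,0.0025,0.005,-0.272,0,0,0,45,0.0025,0.005,-0.272,0,0,0,45,0.0025,0.005,-0.272,0,0,0])

```text
clock: 14.35
position: [0.4421, 0.3579, 0.0141]
ee_rot: [0.972, 0.233, 0.001, -0.0]
ft_force: [-1.4, -2.0, 7.5]
grip_width: 0.694
grasp_force: 30.7
```

Request:
step_arm(commands=[45,0,0,0.1,0,0,0,45,0,0,0.2,0,0,0,45,0.02,-0.05,0.28,0,0,0,45,0.056,-0.15,0.293,0,0,0,45,0.094,-0.25,0.293,0,0,0,45,0.131,-0.35,0.293,0,0,0,45,0.168,-0.45,0.293,0,0,0,45,0.206,-0.55,0.293,0,0,0,45,0.243,-0.65,0.293,0,0,0,45,0.28,-0.75,0.293,0,0,0])

```text
clock: 15.6
position: [0.6062, -0.0842, 0.1892]
ee_rot: [0.972, 0.234, 0.001, 0.0]
ft_force: [1.0, 0.2, -1.0]
grip_width: 0.688
grasp_force: 33.4
```

Request:
step_arm(commands=[45,0.026,-0.068,0,0,0,0,45,0.034,-0.088,-0.03,0,0,0,45,0.035,-0.0917,-0.06,0,0,0,45,0.035,-0.0917,-0.06,0,0,0,45,0.035,-0.0917,-0.06,0,0,0,45,0.035,-0.0917,-0.06,0,0,0,45,0.035,-0.0917,-0.06,0,0,0,45,0.035,-0.0917,-0.06,0,0,0,45,0.035,-0.0917,-0.06,0,0,0,45,0.035,-0.0917,-0.06,0,0,0])

```text
clock: 16.85
position: [0.6267, -0.1374, 0.1524]
ee_rot: [0.972, 0.234, 0.0, 0.0]
ft_force: [0.4, -0.5, -0.8]
grip_width: 0.694
grasp_force: 33.4
```

```bash
python3 - <<'E'
from h import *
o=snap("w7");print(o["position"],yaw(o),o["clock"],o["grip_width"])
E
```

```text
[ 0.62666449 -0.13738038  0.15241227] -62.988073904762736 16.85 0.6937814926212627
```

View pics/w7.png

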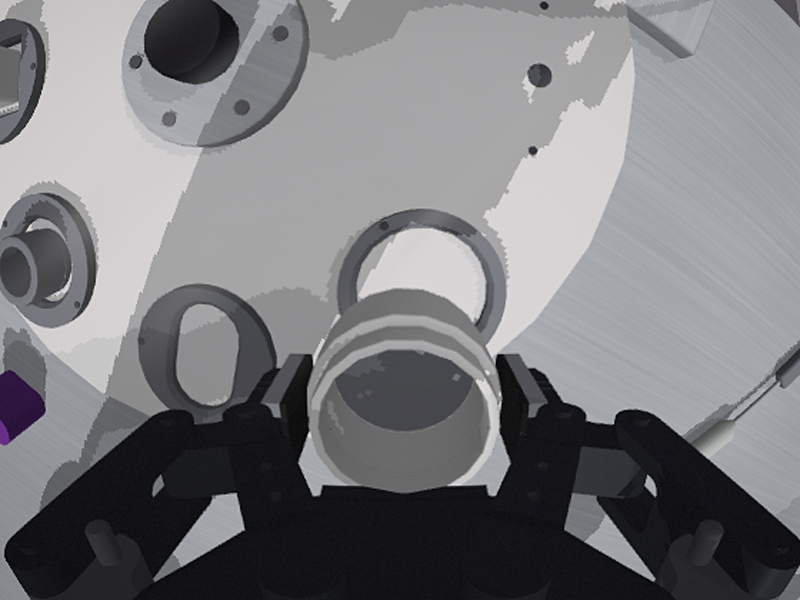

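The jar is held, with its rim at (404,415). Its nest disc spans x 336–506 with its top at y 208, so the centre is about (421,293). The flask nest's centre is at about (208,351).

```bash
python3 - <<'E'
from h import *
o=get_obs()
w=lambda u,v,z:np.round(wrist(u*.7,v*.7,z,o),4)
l,r,t,c=[w(*p,.055) for p in((336,293),(506,293),(421,208),(421,293))];print(l,r,t,c,np.linalg.norm(l-r),np.linalg.norm(t-c))
a=np.radians(-63);x=np.array([-np.sin(a),np.cos(a),0]);print("from top",t-.046*x)
print("jar",w(404,415,.1524-.0141+.046),"flasknest",w(208,351,.055),"ends",w(207,302,.055),w(207,405,.055))
E
```

```text
[ 0.6125 -0.1039  0.055 ] [ 0.6546 -0.1863  0.055 ] [ 0.6738 -0.1239  0.055 ] [ 0.6334 -0.1449  0.055 ] 0.09253199446677884 0.04553196679257332
from top [ 0.6328137  -0.14478356  0.055     ]
jar [ 0.6288 -0.1369  0.1843] flasknest [ 0.5444 -0.0489  0.055 ] ends [ 0.5731 -0.0382  0.055 ] [ 0.5084 -0.0595  0.055 ]
```

Request:
step_arm(commands=[45,0.008,-0.0118,-0.06,0,0,0,45,0.008,-0.0118,-0.11,0,0,0,45,0.008,-0.0118,-0.14,0,0,0,45,0.008,-0.0118,-0.153,0,0,0,45,0.008,-0.0118,-0.153,0,0,0,70,0.008,-0.0118,-0.153,0,0,0,78,0.008,-0.0118,-0.153,0,0,0,78,0.008,-0.0118,-0.153,0,0,0,78,0.008,-0.0118,-0.09,0,0,0,78,0.008,-0.0118,0.01,0,0,0])

```text
clock: 18.15
position: [0.6302, -0.1443, 0.1577]
ee_rot: [0.972, 0.234, -0.002, -0.001]
ft_force: [0.5, -0.3, 0.5]
grip_width: 0.914
grasp_force: 0.0
```

Request:
step_arm(commands=[70,-0.03,0.06,0.05,0,0,0.05,70,-0.06,0.12,0.07,0,0,0.1,70,-0.09,0.18,0.07,0,0,0.15,70,-0.12,0.24,0.07,0,0,0.2,70,-0.16,0.3,0.07,0,0,0.26,70,-0.2,0.36,0.07,0,0,0.32,70,-0.24,0.42,0.07,0,0,0.38,70,-0.28,0.48,0.07,0,0,0.44,70,-0.31,0.54,0.05,0,0,0.49,70,-0.34,0.6,0.03,0,0,0.54])

```text
clock: 19.4
position: [0.4269, 0.2166, 0.1766]
ee_rot: [0.466, 0.885, 0.0, 0.001]
ft_force: [-0.2, 0.5, -0.3]
grip_width: 0.824
grasp_force: 0.0
```

Request:
step_arm(commands=[70,0,0,0,0,0,0.05,70,0,0,0,0,0,0.0894,70,0,0,0,0,0,0.0894,70,0,0,0,0,0,0.0894,70,0,0,0,0,0,0.0894,70,0,0,0,0,0,0.0894,70,0,0,0,0,0,0.0894,70,0,0,0,0,0,0.0894,70,0,0,0,0,0,0.0894,70,0,0,0,0,0,0.0894])

```text
clock: 20.65
position: [0.4274, 0.2156, 0.1764]
ee_rot: [0.34, 0.941, 0.0, -0.0]
ft_force: [-0.1, 0.1, -0.7]
grip_width: 0.819
grasp_force: 0.0
```

```bash
python3 - <<'E'
from h import *
o=snap("w8");print(o["position"],yaw(o),o["clock"],o["grip_width"])
E
```

```text
[0.42744786 0.21557116 0.17636965] 50.30155078098507 20.65 0.8190712396807343
```

View pics/w8.png

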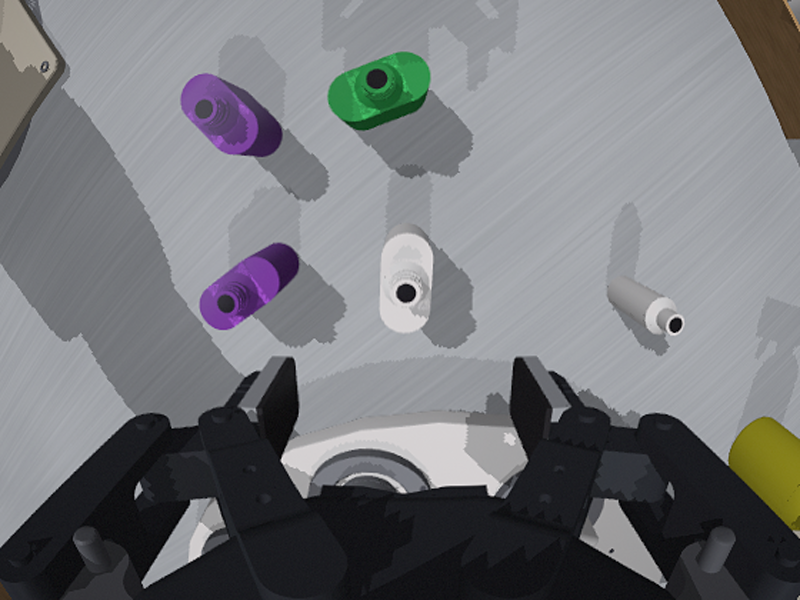

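The white flask has its mouth at (406,292) and its body spans (380–432, 225–333), lined up with the pads. The nearest decoy is purple, with its edge at (299,262), so I'm checking finger clearance.

```bash
python3 - <<'E'
from h import *
o=get_obs()
w=lambda u,v,z:np.round(wrist(u*.7,v*.7,z,o),4)
n=w(406,292,.076);print("neck",n)
e1,e2=w(408,226,.056),w(405,332,.056);print("ends",e1,e2,(e1+e2)/2,np.degrees(np.arctan2(*(e2-e1)[1::-1])),np.linalg.norm(e1-e2))
Q=R.from_quat(o["ee_rot"]).as_matrix()
for p in((299,262),(292,280),(210,325)):print(Q.T@(w(*p,.056)-n))
print("slim",w(676,324,.084))
E
```

```text
neck [0.4273 0.2176 0.076 ]
ends [0.4021 0.2401 0.056 ] [0.4502 0.198  0.056 ] [0.42615 0.21905 0.056  ] -41.19435721561392 0.06392198369888091
[ 0.01307616 -0.06284321  0.01999464]
[ 0.00224076 -0.06775484  0.01999376]
[-0.02683025 -0.1248507   0.01998728]
slim [0.5461 0.3329 0.084 ]
```

Request:
step_arm(commands=[58,0,0.004,-0.06,0,0,0,56,0,0.004,-0.14,0,0,0,56,0,0.004,-0.2,0,0,0,56,0,0.004,-0.24,0,0,0,56,0,0.004,-0.257,0,0,0,56,0,0.004,-0.257,0,0,0,15,0,0.004,-0.257,0,0,0,15,0,0.004,-0.257,0,0,0,15,0,0.004,-0.257,0,0,0,15,0,0.004,-0.257,0,0,0])

```text
clock: 21.95
position: [0.4282, 0.2182, 0.0232]
ee_rot: [0.34, 0.941, 0.0, 0.001]
ft_force: [-1.1, -0.9, 6.8]
grip_width: 0.349
grasp_force: 29.9
```

Request:
step_arm(commands=[15,0,0,0.1,0,0,0,15,0,0,0.2,0,0,0,15,0.03,-0.08,0.2167,0,0,0.05,15,0.06,-0.16,0.2167,0,0,0.1,15,0.1,-0.24,0.2167,0,0,0.15,15,0.13,-0.32,0.2167,0,0,0.2,15,0.16,-0.38,0.2167,0,0,0.25,15,0.175,-0.42,0.2167,0,0,0.3,15,0.1817,-0.4433,0.2167,0,0,0.314,15,0.1817,-0.4433,0.2167,0,0,0.314])

```text
clock: 23.2
position: [0.5365, -0.0491, 0.1523]
ee_rot: [-0.145, 0.989, 0.0, 0.0]
ft_force: [0.7, 0.4, -0.7]
grip_width: 0.35
grasp_force: 30.1
```

```bash
python3 - <<'E'
from h import *
o=snap("w9");print(o["position"],yaw(o),o["clock"],o["grip_width"])
E
```

```text
[ 0.53651487 -0.04912324  0.15225634] 106.67784258786985 23.2 0.35003352222431827
```

View pics/w9.png

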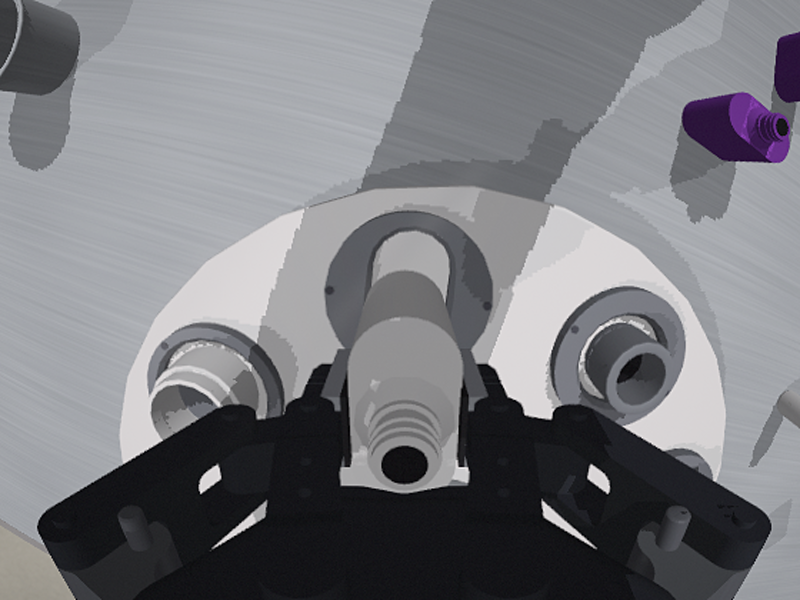

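The flask is held over the oblong nest. The nest's screws are at (330,289) and (488,306), so its centre is at (409,297.5). The jar (left) and the puck (right) are seated.

```bash
python3 - <<'E'
from h import *
o=get_obs()
w=lambda u,v,z:np.round(wrist(u*.7,v*.7,z,o),4)
a,b=w(330,289,.055),w(488,306,.055);print(a,b,(a+b)/2,np.degrees(np.arctan2(*(b-a)[1::-1])),w(409,297,.055),"neck",w(404,465,.1523-.0232+.076))
l,t=w(325,297,.055),w(410,211,.055);x=R.from_quat(o["ee_rot"]).as_matrix()[:,0];print(l,t-.046*x)
print("openingtip",w(412,228,.055),"puck",w(639,372,.081),"jar",w(197,400,.091))
E
```

```text
[ 0.5441 -0.0874  0.055 ] [ 0.5286 -0.0024  0.055 ] [ 0.53635 -0.0449   0.055  ] 100.33450266669384 [ 0.5361 -0.0453  0.055 ] neck [ 0.5373 -0.0479  0.2051]
[ 0.5493 -0.089   0.055 ] [ 0.53585346 -0.04496019  0.05500497]
openingtip [ 0.5    -0.0546  0.055 ] puck [0.534  0.0883 0.081 ] jar [ 0.6141 -0.1403  0.091 ]
```

Request:
step_arm(commands=[15,-0.0017,0.0055,-0.05,0,0,-0.014,15,-0.0017,0.0055,-0.1,0,0,-0.014,15,-0.0017,0.0055,-0.128,0,0,-0.014,15,-0.0017,0.0055,-0.138,0,0,-0.014,15,-0.0017,0.0055,-0.138,0,0,-0.014,40,-0.0017,0.0055,-0.138,0,0,-0.014,52,-0.0017,0.0055,-0.138,0,0,-0.014,54,-0.0017,0.0055,-0.138,0,0,-0.014,54,-0.0017,0.0055,-0.07,0,0,-0.014,54,-0.0017,0.0055,0.03,0,0,-0.014])

```text
clock: 24.5
position: [0.5344, -0.0447, 0.1703]
ee_rot: [-0.125, 0.992, 0.001, -0.001]
ft_force: [1.3, -0.4, 1.4]
grip_width: 0.636
grasp_force: 0.0
```

Request:
step_arm(commands=[60,0.002,0.1,0.03,0,0,0,60,0.004,0.2,0.04,0,0,0,60,0.006,0.3,0.04,0,0,0,60,0.009,0.4,0.04,0,0,0,60,0.012,0.5,0.04,0,0,0,60,0.014,0.58,0.04,0,0,0,60,0.015,0.6283,0.04,0,0,0,60,0.015,0.6283,0.04,0,0,0,60,0.015,0.6283,0.04,0,0,0,60,0.015,0.6283,0.04,0,0,0])

```text
clock: 25.75
position: [0.5452, 0.3306, 0.1943]
ee_rot: [-0.123, 0.992, -0.0, 0.0]
ft_force: [0.1, -0.2, -1.4]
grip_width: 0.704
grasp_force: 0.0
```

```bash
python3 - <<'E'
from h import *
o=snap("w10");print(o["position"],yaw(o),o["clock"],o["grip_width"])
im=cv2.imread("pics/w10.png");g=cv2.cvtColor(im,6)
# project expected mouth
from scipy.optimize import least_squares as ls
f=lambda P:ls(lambda q:(wrist(q[0],q[1],P[2],o)-P)[:2]*1000,[283,200]).x/.7
P=f(np.array([.545,.332,.084]));print(P)
u,v=P.astype(int);cv2.imwrite("pics/w10c.png",cv2.resize(im[max(v-40,0):v+60,u-60:u+60],(720,600),interpolation=cv2.INTER_CUBIC));print(u-60,max(v-40,0))
dark=(g[v-25:v+25,u-25:u+25]<45);ys,xs=np.nonzero(dark);print(xs.mean()+u-25,ys.mean()+v-25,dark.sum(),xs.min(),xs.max(),ys.min(),ys.max())
m=wrist((xs.mean()+u-25)*.7,(ys.mean()+v-25)*.7,.084,o);print(m)
E
```

```text
[0.54516953 0.33062231 0.19427769] 104.18016515403727 25.75 0.7042432830107467
[406.83674981 290.33730886]
346 250
406.8152173913044 290.5271739130435 184 18 33 19 32
[0.54511032 0.33201554 0.084     ]
```

The dark mouth is found at (407,290.5), which gives (0.545, 0.332). That agrees with all the earlier estimates, so I'm grasping the slim bottle.

Request:
step_arm(commands=[56,0,0.0023,-0.06,0,0,0,52,0,0.0023,-0.14,0,0,0,50,0,0.0023,-0.21,0,0,0,48,0,0.0023,-0.25,0,0,0,44,0,0.0023,-0.261,0,0,0,38,0,0.0023,-0.261,0,0,0,32,0,0.0023,-0.261,0,0,0,26,0,0.0023,-0.261,0,0,0,10,0,0.0023,-0.261,0,0,0,10,0,0.0023,-0.261,0,0,0], squeeze=25)

```text
clock: 27.05
position: [0.5451, 0.3339, 0.0386]
ee_rot: [-0.124, 0.992, 0.0, 0.001]
ft_force: [-0.4, -1.5, 5.3]
grip_width: 0.282
grasp_force: 24.9
```

Request:
step_arm(commands=[10,0,0,0.08,0,0,0,10,0,0,0.16,0,0,0,10,0,0,0.24,0,0,0,10,0.015,-0.08,0.25,0,0,0,10,0.035,-0.16,0.25,0,0,0,10,0.055,-0.24,0.25,0,0,0,10,0.075,-0.32,0.25,0,0,0,10,0.085,-0.37,0.25,0,0,0,10,0.085,-0.38,0.25,0,0,0,10,0.085,-0.38,0.25,0,0,0])

```text
clock: 28.3
position: [0.5951, 0.1064, 0.1877]
ee_rot: [-0.125, 0.992, 0.0, -0.0]
ft_force: [0.6, 1.3, 0.2]
grip_width: 0.285
grasp_force: 24.7
```

```bash
python3 - <<'E'
from h import *
o=snap("w11");print(o["position"],yaw(o),o["clock"],o["grip_width"])
E
```

```text
[0.59512084 0.1063851  0.18766239] 104.328717166703 28.3 0.2847608473764761
```

View pics/w11.png

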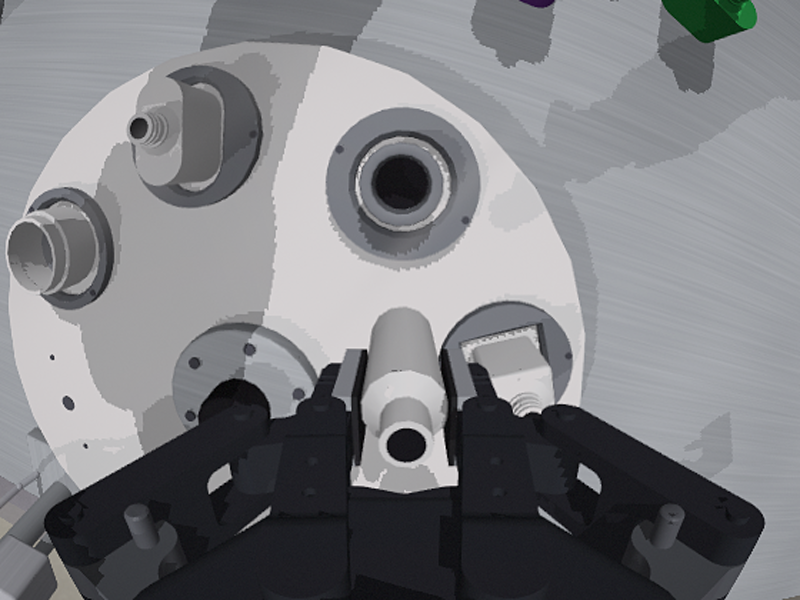

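All four items stand in their nests. The puck's rim is centred at (402,184) and the held bottle's mouth is at (407,445).

```bash
python3 - <<'E'
from h import *
o=get_obs()
w=lambda u,v,z:np.round(wrist(u*.7,v*.7,z,o),4)
print("puck",w(402,184.5,.081),"hole",w(401,184,.081),"diam",np.linalg.norm(w(358,184,.081)-w(446,184,.081)),np.linalg.norm(w(402,142,.081)-w(402,227,.081)))
print("bottle mouth",w(407,445,.2331),"base",w(405,310,.1491),o["position"])
s=(335+466)/2,(150+220)/2
print("nest",w((340+466)/2,(150+220)/2,.055))
E
```

```text
puck [0.5379 0.0914 0.081 ] hole [0.5378 0.0908 0.081 ] diam 0.047173933480260055 0.04593702210635773
bottle mouth [0.5949 0.1076 0.2331] base [0.5853 0.105  0.1491] [0.59497512 0.10722417 0.18773775]
nest [0.5387 0.0921 0.055 ]
```

Request:
step_arm(commands=[10,-0.04,-0.011,0,0,0,0,10,-0.08,-0.022,0,0,0,0,10,-0.095,-0.0265,0,0,0,0,10,-0.095,-0.0265,0,0,0,0,10,-0.095,-0.0265,0,0,0,0,10,-0.095,-0.0265,-0.03,0,0,0,10,-0.095,-0.0265,-0.06,0,0,0,10,-0.095,-0.0265,-0.08,0,0,0,10,-0.095,-0.0265,-0.08,0,0,0,10,-0.095,-0.0265,-0.08,0,0,0])

```text
clock: 29.6
position: [0.5387, 0.0899, 0.1399]
ee_rot: [-0.125, 0.992, 0.0, 0.0]
ft_force: [0.6, 0.3, -0.8]
grip_width: 0.281
grasp_force: 24.7
```

```bash
python3 - <<'E'
from h import *
for _ in range(3):
    o=get_obs();print(o["position"],o["ft_force"]);camera("wrist")
E
```

```text
[0.53865338 0.08994237 0.13987748] [ 0.59067754  0.2927169  -0.78676172]
[0.53878352 0.08992152 0.14010327] [ 1.08975184 -0.37267912 -0.33451889]
[0.53882775 0.0898795  0.14017975] [ 0.06243897  0.44407416 -0.17447526]
```

Request:
step_arm(commands=[10,-0.0013,0.002,-0.01,0,0,0,10,-0.0013,0.002,-0.025,0,0,0,10,-0.0013,0.002,-0.04,0,0,0,10,-0.0013,0.002,-0.055,0,0,0,10,-0.0013,0.002,-0.068,0,0,0,10,-0.0013,0.002,-0.076,0,0,0,10,-0.0013,0.002,-0.081,0,0,0,10,-0.0013,0.002,-0.083,0,0,0,10,-0.0013,0.002,-0.083,0,0,0,10,-0.0013,0.002,-0.083,0,0,0])

```text
clock: 31.0
position: [0.5378, 0.091, 0.09]
ee_rot: [-0.124, 0.992, 0.0, 0.0]
ft_force: [-0.2, 0.7, -0.4]
grip_width: 0.286
grasp_force: 24.7
```

No contact force and the height is as planned. I'm releasing gently and lifting straight up.

Request:
step_arm(commands=[26,0,0,0,0,0,0,30,0,0,0,0,0,0,36,0,0,0,0,0,0,44,0,0,0,0,0,0,50,0,0,0,0,0,0,50,0,0,0,0,0,0,50,0,0,0.03,0,0,0,50,0,0,0.08,0,0,0,50,0,0,0.14,0,0,0,50,0,0,0.2,0,0,0])

```text
clock: 32.25
position: [0.5376, 0.0912, 0.2123]
ee_rot: [-0.125, 0.992, 0.0, 0.0]
ft_force: [0.5, -0.3, 0.3]
grip_width: 0.585
grasp_force: 0.0
```

Request:
step_arm(commands=[50,0.05,0,0.05,0,0,0,50,0.095,0.02,0.05,0,0,0,50,0.095,0.02,0.05,0,0,0,50,0.095,0.02,0.05,0,0,0,50,0.095,0.02,0.05,0,0,0,50,0.095,0.02,0.05,0,0,0,50,0.095,0.02,0.05,0,0,0,50,0.095,0.02,0.05,0,0,0,50,0.095,0.02,0.05,0,0,0,50,0.095,0.02,0.05,0,0,0])

```text
clock: 33.5
position: [0.5947, 0.103, 0.2398]
ee_rot: [-0.125, 0.992, 0.0, -0.0]
ft_force: [-0.8, -0.2, -0.8]
grip_width: 0.585
grasp_force: 0.0
```

```bash
python3 - <<'E'
from h import *
from scipy.optimize import least_squares as ls
o=get_obs();im=camera("wrist");g=cv2.cvtColor(im,cv2.COLOR_RGB2GRAY)
print(o["position"],o["ft_force"],o["clock"])
P=np.array([.538,.0912,.135]);q=ls(lambda q:(wrist(q[0],q[1],P[2],o)-P)[:2]*1000,[283,200]).x
u,v=q.astype(int);d=g[v-16:v+17,u-16:u+17]<45
n,lab,st,c=cv2.connectedComponentsWithStats(d.astype(np.uint8));print(q)
for i in range(1,n):print(st[i],c[i]+[u-16,v-16],wrist(*(c[i]+[u-16,v-16]),.135,o))
E
```

```text
[0.59466437 0.10300185 0.23977937] [-0.75799876 -0.15045505 -0.80692543] 33.5
[286.37550519 131.05547325]
[ 0  0  8  9 18] [272.72222222 118.16666667] [0.53098336 0.0787523  0.135     ]
[22  0 10 16 23] [297.7826087  121.17391304] [0.52849993 0.09767438 0.135     ]
[  9   9  12  12 102] [284.83333333 129.44117647] [0.53709391 0.08976099 0.135     ]
[30 17  1  2  2] [300.  132.5] [0.53646262 0.10148789 0.135     ]
[ 0 21  4  6  7] [271.42857143 138.57142857] [0.54637046 0.0816142  0.135     ]
[ 5 27  4  3  4] [276.5  143.25] [0.54891219 0.08623567 0.135     ]
[17 29  4  2  4] [288.5  144.75] [0.54776871 0.09537981 0.135     ]
[10 30  5  1  5] [282. 145.] [0.54918492 0.09062847 0.135     ]
```

The slim bottle's mouth is at (0.537, 0.090) at its expected height, so it stands upright in the puck. Handing in.

```bash
python3 -c "
from workcell import *
print(hand_in())"
```

```text
the job is handed in; nothing more can be done
None
```

I loaded the dial and handed the job in at about 34 s: jar, square bottle, flat bottle and puck are in their nests, the slim bottle stands upright in the puck, and I never touched the beaker; the hand-in gave no verdict.

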